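Start the load test at the electronic load's control unit

TASK

A power supply is ready for its load test. On the flat control unit, press the square key (selects the channel), then the large round key (recalls the preset), then the long bar key (starts the test), each well down and let up again before the next. Do not press the small round key: it aborts the test.

Things in the scene. Friction and masses are not known exactly. Their poses are not given: they have to be found in the camera images.
- square_top (a point): Centre of the top face of the square key, 38 x 38 mm, one of four mid-grey keys in black surrounds on the flat white top, 50 mm above the bench, of a grey control unit, 230 x 220 mm, fixed to the bench. The keys stand two by two, centres 90 mm apart; which key has which seat varies, as do the unit's place and turn. At rest every key's top is 68 mm above the bench, 12 mm above its surround.
- big_round_top (a point): Centre of the top face of the large round key, 42 mm across, on the same unit. All four keys work alike: the top moves straight down 8 mm (this point with it) against a spring, about 1.2 N to start and 4 N at the stop; it counts as pressed from half-way down (4 mm) and springs back up when let go. z is up.
- bar_top (a point): Centre of the top face of the long bar key, 64 mm long (along its y) and 28 mm wide (along its x), on the same unit. It works like the others: 8 mm down, 4 N. Apart from the keys, nothing within 100 mm of a key's centre stands above the unit's flat top.
- small_round_top (a point): Centre of the top face of the small round key, 24 mm across, on the same unit, with the same travel and spring: the abort key, to be left alone.

How it is judged:
On the way, in this order (a step that is already met when the one before it is completed fails the run):
1. the square key is pressed at least 4 mm down, the other three up (distance of square_top from where it was at the start of the episode above 0.004 m and distance of each of big_round_top, bar_top, small_round_top from where it was at the start of the episode below 0.002 m), for 0.05 s.
2. then the large round key is pressed at least 4 mm down, the other three up (distance of big_round_top from where it was at the start of the episode above 0.004 m and distance of each of square_top, bar_top, small_round_top from where it was at the start of the episode below 0.002 m), for 0.05 s.
3. then the long bar key is pressed at least 4 mm down, the other three up (distance of bar_top from where it was at the start of the episode above 0.004 m and distance of each of square_top, big_round_top, small_round_top from where it was at the start of the episode below 0.002 m), for 0.05 s.
At the end, for the whole second after the job is handed in: The square, large round and long bar keys have been pressed in this order, one at a time, and all four keys are up again (within 2 mm of rest) (distance of each of square_top, big_round_top, bar_top, small_round_top from where it was at the start of the episode below 0.002 m); the robot touches nothing.
It fails at once if the small round abort key is pressed (3 mm or more) (distance of small_round_top from where it was at the start of the episode above 0.003 m).
It also fails if it takes over 34 s, if anything falls off the work surface, if the arm or the gripper's body presses on something with over 40 N, if the wrist force passes 120 N, or if a joint passes its speed limit or range.

ROBOT

A 6-joint arm with a two-finger parallel gripper is mounted at the origin on the work surface. World frame = base frame: x ahead of the robot, y to its left, z up, the work surface at z = 0. Lengths are in m, angles in rad, forces in N, time in s.
With the tool pointing down it reaches from about 0.425 to 0.95 m from the base axis. Payload 14.7 kg.
Tool frame: the origin (TCP) lies midway between the tips of the shut fingers; the grasp point (between the pads) lies 19 mm behind it (grip_point_offset is the distance from the TCP to the grasp point, in m); z points along the fingers, x is the direction in which the jaws open and shut, and the axes are right-handed (so a half turn about z gives the same grasp; the last joint's range is limited). The gripper opens to 85 mm and grips with 20 to 120 N. Pads are 22 mm wide; open, the fingers measure 114 mm over their backs; the gripper's body (76 mm by 85 mm) begins 54 mm behind the grasp point. The pads swing forward as they close: fully open they stand 13 mm farther back than shut.
Start: joints at [-1.353, 0.48, 1.596, -0, 1.065, -0.047], TCP at [0.17, -0.627, 0.231] pointing down, gripper open.
Joint ranges: [-2.75, 2.75], [-0.82, 2.05], [0.23, 2.67], [-1.56, 4.7], [0.09, 2.69], [-2.92, 2.92]. Speed limits (rad/s): [1.89, 1.89, 2.39, 3.01, 3.01, 3.01].

INTERFACE

Orientations are given as [roll, pitch, yaw] about the fixed x, y, z axes, in that order (R = Rz(yaw) Ry(pitch) Rx(roll)).
In Python, from workcell import read_state, snapshot, camera_params, hand_in, find_in, grip_point_offset gives the robot as it stands. The module is installed in compiled form; this text tells all that it offers.
- The arm moves only by the tool send_rows, never from a script. Its argument "plan" is a list of rows, each a list of 3 entries, a list of its own where there are three numbers: the shift along the world's x, y, z normalised to -1 to 1, where 1 is 0.05 m, then the turn, a rotation vector about the world's x, y, z normalised to -1 to 1, where 1 is 10 degrees, then the opening, from 0 (shut) to 1 (fully open). A call has 1 to 5 rows; each row shifts and turns the commanded pose from where the row before left it; what a row does not reach is not made up. A row lasts 1/8 s, in which the tool goes at most 62.5 mm and 10.7 degrees, less where a joint would pass 70% of its speed; a pose out of reach is approached as far as the arm can. A call with a number of a shift or a turn outside -1 to 1 is refused whole. A call with a gripper value outside its range is refused whole. The fingers move at their own pace and stop on an object; "newtons" is the grip in N (left out, the last holds). Time passes only in rows, so rows that do not move let the fingers close. It gives the time, the measured TCP pose, the force and the opening at its end, in the units of the state.
- read_state(): the state, without advancing time (a new reading comes with each control period).
- snapshot(name): name is "scene" or "top" or "wrist"; returns the picture (400x640x3 uint8, red, green, blue); there is no depth.
- camera_params(name): a dict with "vertical_fov" (degrees; the focal length in pixels is half the picture's height over the tangent of half this angle, whatever the lens; pixels are square), "cx", "cy" (the principal point, pixels), "k1" (the pictures are not rectified: a ray, as slopes to the right and down, at radius r is drawn at 1 + k1 r^2 times it, then the intrinsics apply), "eye" and "attitude" of the camera in the world; the wrist camera has in their place "mount" (4x4, takes a point from camera to tool coordinates, whose origin is the TCP and whose axes are the tool frame's). Camera axes: x right, y down, z forward; pixel columns grow to the right and rows downward; lengths in m; the calibration is good to about 2 mm. A picture is of the moment at which its call begins: read the wrist's pose just before it. camera_params takes no time and is no camera call.
- hand_in(): hands the job in, once; it reports no verdict.
Trained networks look in the newest picture that a camera, given by its name, has taken for a name from the list of things; names that differ only in an ending like _2 or _b are one class to them, and where a whole thing is asked for, a point or a joint stands for the part that bears it (a point fixed in the world has none). Each returns a list of dicts, best first, with "score" (0 to 1); they miss things now and then, are a little off and sometimes report something else, mostly with a low value. They report only what shows in the picture. A call takes as long as a camera call.
- find_in(camera, name): "pixel" ([column, row] in pixels, amid what is visible of it).
The state is a dict: "clock": time; "qpos": joint angles; "qd": joint speeds; "joint_torque": joint torques, N m; "tcp_pos": TCP position; "orientation": TCP orientation; "force": force on the tool from outside, world axes, zero at the start; "wrist_torque": the same for the moment, N m; "width": finger opening in m.
Only numpy, scipy, OpenCV 4.12 (cv2) and the standard library are available. Lean on these libraries where they do the work, as an engineer would, in place of code of your own. Each camera call takes 0.05 s, during which the arm holds its last target. There are 200 camera calls.

## Working session

There is one attempt and no reset: what is moved stays moved. The work goes in short steps, Python scripts to look and compute and a tool call to move; the robot and the scene stay as the last step left them, time stands still between calls to the robot, and variables do not carry over. Pictures are saved under pics/ and viewed, about 8 in all and at most 12, crops included, and the job is handed in when it is done.

Besides the shell and the picture viewer there is one more tool, called after ">>>" as a command line: name --argument value ..., lists and objects as JSON in quotes. send_rows: Moves the arm, as the interface text tells. Its arguments: {"type":"object","properties":{"plan":{"type":"array","items":{"type":"array"}},"newtons":{"type":"number"}},"required":["plan"]}

```bash
mkdir -p pics; cat > h.py <<'E'
import numpy as np, cv2
from scipy.spatial.transform import Rotation as R
from workcell import *
NAMES=["square_top","big_round_top","bar_top","small_round_top"]
def ray(cam,px,st=None):
    p=camera_params(cam); f=200/np.tan(np.radians(p["vertical_fov"])/2)
    d=np.array([(px[0]-p["cx"])/f,(px[1]-p["cy"])/f]); u=d.copy()
    for _ in range(30): u=d/(1+p["k1"]*(u@u))
    v=np.array([*u,1.])
    if cam=="wrist":
        M=np.array(p["mount"]); T=np.eye(4); T[:3,:3]=R.from_euler("xyz",st["orientation"]).as_matrix(); T[:3,3]=st["tcp_pos"]
        W=T@M; return W[:3,3],W[:3,:3]@v
    A=np.array(p["attitude"])
    if A.shape!=(3,3): A=R.from_euler("xyz",A).as_matrix() if A.size==3 else None
    return np.array(p["eye"]),A@v
def at(cam,px,z,st=None):
    e,d=ray(cam,px,st); return e+d*(z-e[2])/d[2]
E
python3 - <<'E'
from h import *
for c in ["top","scene","wrist"]:
    st=read_state(); im=snapshot(c); cv2.imwrite(f"pics/{c}0.png",im[...,::-1])
    if c=="top": print(st)
    print(c,camera_params(c))
    for n in NAMES:
        for h in find_in(c,n)[:3]: print(n,np.round(h["pixel"],1),round(h["score"],2),at(c,h["pixel"],.068,st).round(4))
E
```

```text
{'clock': 0.0, 'qpos': array([-1.35259666e+00,  4.80871823e-01,  1.59686400e+00, -1.08941797e-05,
        1.06508081e+00, -4.65961108e-02]), 'qd': array([-1.25007414e-03,  7.45077645e-04, -3.83923129e-04, -1.47356308e-03,
       -3.16471316e-05, -1.19167402e-03]), 'joint_torque': array([-6.17463456e-05, -9.50668001e+01, -4.30193424e+01, -3.56090538e-05,
        1.23739845e-02, -4.36195592e-05]), 'tcp_pos': array([ 0.17004456, -0.6269445 ,  0.23065012]), 'orientation': array([-3.14154516e+00,  1.22308847e-03, -1.30599524e+00]), 'force': array([-0.25021365, -0.05429975, -0.90342451]), 'wrist_torque': array([-0.00616539,  0.01773354,  0.00807389]), 'width': 0.08562610726639627}
top {'vertical_fov': 57.68794828597405, 'cx': 307.6503618554921, 'cy': 207.57291982891053, 'k1': -0.07567061386076425, 'eye': array([0.43419979, 0.04882614, 0.73864452]), 'attitude': array([-2.94889252,  0.03168326, -1.59974081])}
big_round_top [379.2 254.1] 0.89 [ 0.4742 -0.0623  0.068 ]
bar_top [362.1 204.7] 0.97 [ 0.5676 -0.0362  0.068 ]
small_round_top [422.  235.3] 0.42 [ 0.506  -0.1439  0.068 ]
scene {'vert
[... 285 characters left out ...]
_round_top [232.  239.7] 0.76 [ 0.482  -0.0714  0.068 ]
big_round_top [288.3 254.4] 0.49 [ 0.5712 -0.0439  0.068 ]
bar_top [288.9 252. ] 0.89 [ 0.5687 -0.0395  0.068 ]
small_round_top [205.1 281.5] 0.66 [ 0.5136 -0.1541  0.068 ]
wrist {'vertical_fov': 61.0039026000187, 'cx': 322.5835249904042, 'cy': 194.98188566301374, 'k1': -0.043557214196834546, 'mount': array([[ 9.99998714e-01, -5.61558421e-04,  1.50208084e-03,
         5.12249144e-04],
       [ 1.17879768e-04,  9.59888946e-01,  2.80380452e-01,
        -7.19535256e-02],
       [-1.59928080e-03, -2.80379914e-01,  9.59887778e-01,
        -1.42491965e-01],
       [ 0.00000000e+00,  0.00000000e+00,  0.00000000e+00,
         1.00000000e+00]])}
```

View pics/top0.png

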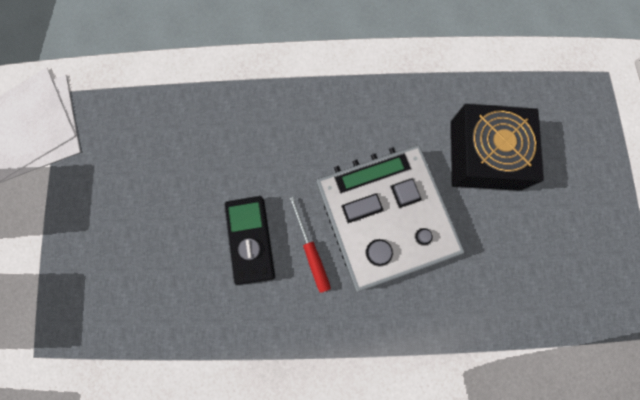

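The top view shows the unit with the bar at (362,207), the square at (406,192), the big round at (379,252) and the small round at (424,236). The detections agree with this. Next I move above the unit with the fingers shut.

>>> send_rows --plan '[[[0.48,0.72,0],[0,0,0],0],[[0.48,0.72,0],[0,0,0],0],[[0.48,0.72,0],[0,0,0],0],[[0.48,0.72,0],[0,0,0],0],[[0.48,0.72,0],[0,0,0],0]]' --newtons 40

```text
clock: 1.38
tcp_pos: [0.2908, -0.4462, 0.2314]
orientation: [-3.141, -0.0, -1.306]
force: [1.2, 0.0, -0.1]
width: -0.0
```

>>> send_rows --plan '[[[0.48,0.72,0],[0,0,0],0],[[0.48,0.72,0],[0,0,0],0],[[0.48,0.72,0],[0,0,0],0],[[0.48,0.72,0],[0,0,0],0],[[0.48,0.72,0],[0,0,0],0]]'

```text
clock: 2.0
tcp_pos: [0.4109, -0.2662, 0.2315]
orientation: [-3.141, -0.0, -1.306]
force: [1.3, 0.1, 0.4]
width: 0.0001
```

>>> send_rows --plan '[[[0.48,0.72,0],[0,0,0],0],[[0.48,0.72,0],[0,0,0],0],[[0.48,0.72,0],[0,0,0],0],[[0.48,0.72,0],[0,0,0],0],[[0,0,0],[0,0,0],0]]'

```text
clock: 2.62
tcp_pos: [0.5075, -0.1212, 0.2314]
orientation: [-3.141, -0.0, -1.303]
force: [0.3, -0.9, 0.2]
width: 0.0002
```

```bash
python3 - <<'E'
from h import *
for c in ["wrist","scene"]:
    st=read_state(); im=snapshot(c); cv2.imwrite(f"pics/{c}1.png",im[...,::-1])
    print(c,st["clock"],st["tcp_pos"],st["orientation"],st["width"],st["qpos"].round(2),st["force"])
    for n in NAMES:
        for h in find_in(c,n)[:3]: print(n,np.round(h["pixel"],1),round(h["score"],2),at(c,h["pixel"],.068,st).round(4))
E
```

```text
wrist 2.625 [ 0.50749178 -0.12123604  0.23139116] [-3.14083590e+00 -2.11761371e-05 -1.30301134e+00] 0.00018232755407005785 [-0.29  0.3   1.89  0.    0.95  1.01] [ 0.32319263 -0.86025692  0.17960351]
square_top [347.6  88. ] 0.6 [ 0.5896 -0.1222  0.068 ]
big_round_top [260.7 187.2] 0.79 [ 0.4831 -0.069   0.068 ]
bar_top [251.2  91.5] 0.96 [ 0.5648 -0.0424  0.068 ]
scene 2.875 [ 0.505694   -0.12405833  0.23132467] [ 3.14146382e+00 -7.45798201e-05 -1.30692474e+00] -0.0004208181293206939 [-0.3   0.3   1.89 -0.    0.95  1.01] [ 1.27707016  0.86998776 -0.18544733]
square_top [260.7 299.5] 0.88 [ 0.5955 -0.1309  0.068 ]
big_round_top [234.  238.4] 0.83 [ 0.4823 -0.0675  0.068 ]
bar_top [288.1 253.2] 0.67 [ 0.5694 -0.0421  0.068 ]
small_round_top [204.5 282.3] 0.82 [ 0.514  -0.1556  0.068 ]
```

View pics/wrist1.png

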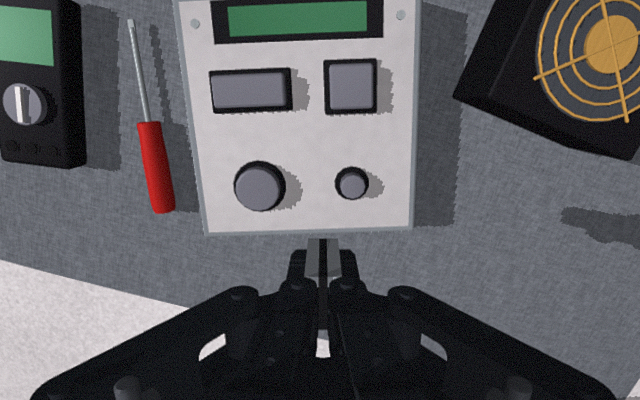

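The wrist view shows the fingers shut, with the bar at (250,90), the square at (351,86), the big round at (260,187) and the small round at (352,183). The wrist and scene estimates agree to within about 8 mm and fit the 90 mm grid. Averages: square (0.593, -0.128), big round (0.483, -0.068), bar (0.567, -0.042). Next I go above the square key.

>>> send_rows --plan '[[[0.87,-0.04,-1],[0,0,0],0],[[0.87,-0.04,-1],[0,0,0],0],[[0,0,-0.6],[0,0,0],0],[[0,0,0],[0,0,0],0],[[0,0,0],[0,0,0],0]]'

```text
clock: 3.75
tcp_pos: [0.5883, -0.1274, 0.1082]
orientation: [-3.141, -0.0, -1.306]
force: [0.0, -0.1, 0.7]
width: 0.0004
```

```bash
python3 - <<'E'
from h import *
a=snapshot("scene")[160:360,130:400]; b=snapshot("top")[140:300,280:496]
print(read_state()["tcp_pos"])
cv2.imwrite("pics/c2.png",np.hstack([cv2.resize(a,(400,296),interpolation=2),cv2.resize(b,(400,296),interpolation=2)])[...,::-1])
E
```

```text
[ 0.58880519 -0.12743832  0.10881248]
```

View pics/c2.png

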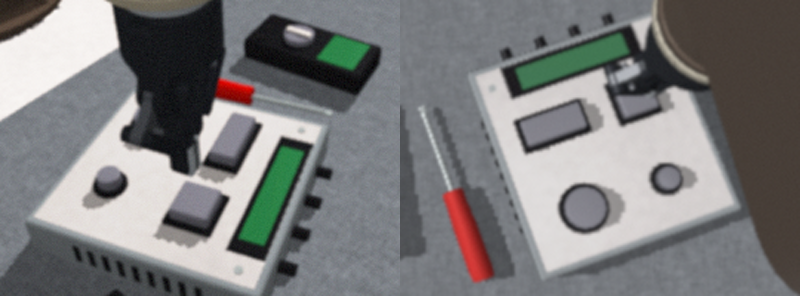

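The crop shows the tip hovering about 40 mm above, in line with the square key. Now I press it.

>>> send_rows --plan '[[[0.06,0,-0.5],[0,0,0],0],[[0,0,-0.3],[0,0,0],0],[[0,0,-0.15],[0,0,0],0],[[0,0,0],[0,0,0],0],[[0,0,0],[0,0,0],0]]'

```text
clock: 4.47
tcp_pos: [0.5911, -0.1272, 0.0601]
orientation: [-3.141, -0.0, -1.306]
force: [-1.9, -0.5, 3.4]
width: -0.0001
```

```bash
python3 - <<'E'
from h import *
st=read_state();print(st["tcp_pos"],st["force"])
a=snapshot("scene")[200:360,130:346]; st=read_state();print(st["force"])
cv2.imwrite("pics/c3.png",cv2.resize(a,(648,480),interpolation=2)[...,::-1])
E
```

```text
[ 0.59113925 -0.12717364  0.06012029] [-1.87877545 -0.49786583  3.429327  ]
[-0.84549838 -0.42341614  3.95212386]
```

View pics/c3.png

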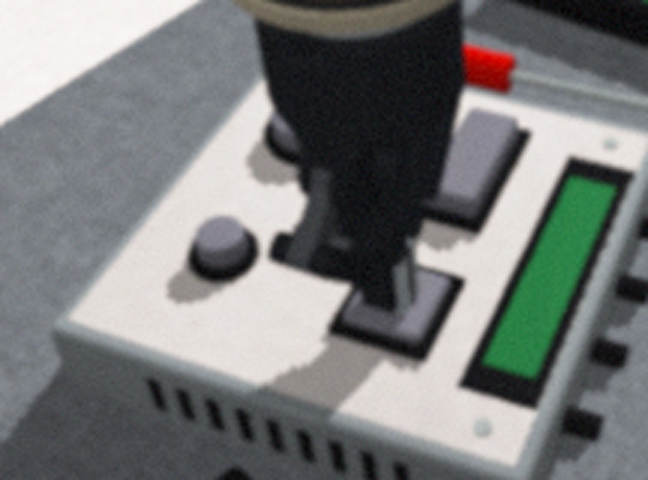

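The square key is down, with the tip well inside its face and about 3.7 N upward. I lift, then go to the large round key.

>>> send_rows --plan '[[[0,0,-0.0],[0,0,0],0],[[0,0,0.4],[0,0,0],0],[[0,0,0.4],[0,0,0],0],[[0,0,0],[0,0,0],0],[[0,0,0],[0,0,0],0]]'

```text
clock: 5.15
tcp_pos: [0.5909, -0.1271, 0.0991]
orientation: [3.141, 0.0, -1.306]
force: [-0.2, 0.2, 0.2]
width: 0.0003
```

>>> send_rows --plan '[[[-0.72,0.39,0],[0,0,0],0],[[-0.72,0.39,0],[0,0,0],0],[[-0.72,0.39,0],[0,0,0],0],[[0,0,0],[0,0,0],0],[[0,0,0],[0,0,0],0]]'

```text
clock: 5.78
tcp_pos: [0.4837, -0.0687, 0.0993]
orientation: [-3.141, -0.0, -1.306]
force: [1.5, -0.2, 0.0]
width: -0.0
```

>>> send_rows --plan '[[[0,0,-0.4],[0,0,0],0],[[0,0,-0.25],[0,0,0],0],[[0,0,-0.13],[0,0,0],0],[[0,0,0],[0,0,0],0],[[0,0,0],[0,0,0],0]]'

```text
clock: 6.4
tcp_pos: [0.4836, -0.0689, 0.0606]
orientation: [-3.141, -0.0, -1.306]
force: [0.1, -2.1, 4.0]
width: -0.0006
```

```bash
python3 - <<'E'
from h import *
b=snapshot("top")[140:300,280:496]
a=snapshot("wrist")[60:300,160:484]; st=read_state();print(st["tcp_pos"],st["force"])
cv2.imwrite("pics/c4.png",np.hstack([cv2.resize(a,(400,296),interpolation=2),cv2.resize(b,(400,296),interpolation=2)])[...,::-1])
E
```

```text
[ 0.48360043 -0.06886072  0.06066607] [-0.61052953 -2.65095483  4.43801122]
```

View pics/c4.png

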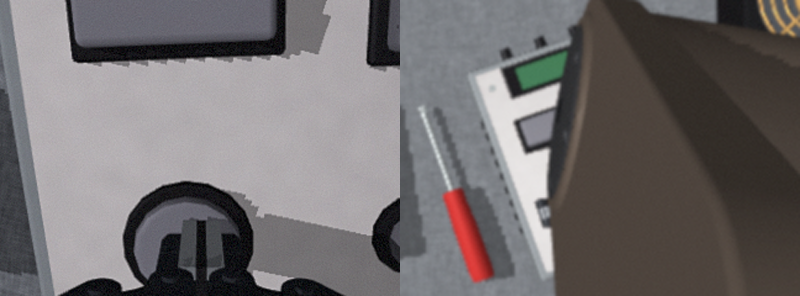

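The large round key is down, with the tip inside its face and about 4 N. I lift and go to the bar.

>>> send_rows --plan '[[[0,0,0.4],[0,0,0],0],[[0,0,0.4],[0,0,0],0],[[0,0,0],[0,0,0],0],[[0,0,0],[0,0,0],0]]'

```text
clock: 7.0
tcp_pos: [0.4829, -0.0685, 0.1001]
orientation: [3.141, 0.0, -1.306]
force: [-0.4, -0.1, -0.2]
width: 0.0002
```

>>> send_rows --plan '[[[0.56,0.18,0],[0,0,0],0],[[0.56,0.18,0],[0,0,0],0],[[0.55,0.18,0],[0,0,0],0],[[0,0,0],[0,0,0],0],[[0,0,0],[0,0,0],0]]'

```text
clock: 7.62
tcp_pos: [0.5654, -0.0415, 0.0996]
orientation: [3.14, 0.001, -1.306]
force: [-1.0, -0.1, -0.4]
width: -0.0003
```

>>> send_rows --plan '[[[0,0,-0.4],[0,0,0],0],[[0,0,-0.25],[0,0,0],0],[[0,0,-0.13],[0,0,0],0],[[0,0,0],[0,0,0],0],[[0,0,0],[0,0,0],0]]'

```text
clock: 8.25
tcp_pos: [0.5666, -0.0416, 0.0619]
orientation: [-3.141, -0.0, -1.306]
force: [-2.7, -0.6, 2.9]
width: -0.0
```

```bash
python3 - <<'E'
from h import *
b=snapshot("scene")[160:320,180:396]
a=snapshot("wrist")[60:300,160:484]; st=read_state();print(st["tcp_pos"],st["force"])
cv2.imwrite("pics/c5.png",np.hstack([cv2.resize(a,(400,296),interpolation=2),cv2.resize(b,(400,296),interpolation=2)])[...,::-1])
E
```

```text
[ 0.56682614 -0.041602    0.06199578] [-2.84750976  0.22814492  2.60045319]
```

View pics/c5.png

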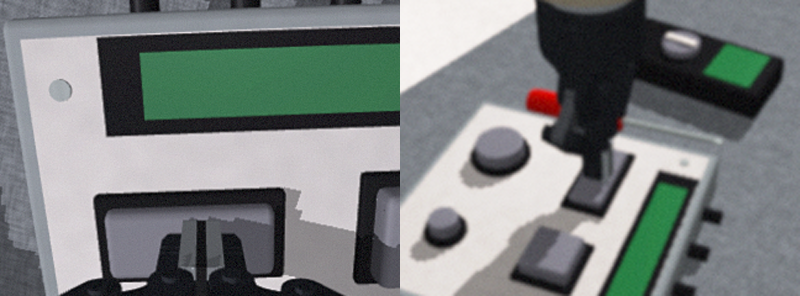

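The bar is down about 6 mm and the other three keys are up. I push 1 mm deeper to be sure, then lift clear.

>>> send_rows --plan '[[[0,0,-0.025],[0,0,0],0],[[0,0,0],[0,0,0],0],[[0,0,0],[0,0,0],0]]'

```text
clock: 8.72
tcp_pos: [0.5668, -0.0416, 0.0604]
orientation: [-3.141, -0.0, -1.306]
force: [-1.2, -0.5, 3.5]
width: 0.0
```

>>> send_rows --plan '[[[0,0,0.4],[0,0,0],0],[[0,0,0.8],[0,0,0],0],[[0,0,0.8],[0,0,0],0],[[0,0,0],[0,0,0],0],[[0,0,0],[0,0,0],0]]'

```text
clock: 9.35
tcp_pos: [0.5665, -0.0416, 0.1599]
orientation: [3.142, 0.0, -1.306]
force: [0.2, 0.1, -0.4]
width: 0.0003
```

```bash
python3 - <<'E'
from h import *
b=snapshot("scene")[160:360,130:400]; st=read_state();print(st["clock"],st["tcp_pos"],st["force"])
cv2.imwrite("pics/c6.png",cv2.resize(b,(648,480),interpolation=2)[...,::-1])
E
```

```text
9.4 [ 0.56612237 -0.04153368  0.15939909] [ 0.17890211  0.71440517 -0.50093614]
```

View pics/c6.png

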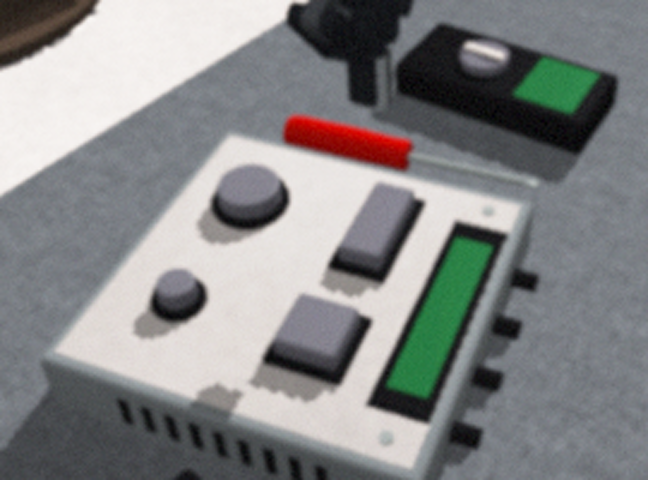

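All four keys are up and the arm is clear.

```bash
python3 -c "from workcell import hand_in; print(hand_in())"
```

```text
the job is handed in; nothing more can be done
None
```

I pressed the square, large round and long bar keys in that order with the shut fingertips, letting each one up before the next. I then handed the job in at about 9.4 s; it returns no verdict.

| Key | Tool height at full press (key rests at 68 mm) | Approx. depth | Upward force |
|---|---|---|---|
| Square | 60.1 mm | 8 mm | 3.4–4.0 N |
| Large round | 60.6 mm | 7.5 mm | 4.0–4.4 N |
| Long bar | 60.4 mm | 7.5 mm | 3.5 N |

The arm never went over or touched the small round key. The last picture shows all four keys up, and the tool was clear at a height of 159 mm with a force reading near zero.

**Disagreements:**
- The cameras' key positions differed by up to about 8 mm. I averaged the wrist and scene cameras and checked the result against the 90 mm key spacing.
- The bar first went down only about 6 mm, so I pushed it about 1.5 mm deeper before letting it up.

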